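# Release a bench shaker's transport lock with a flat screwdriver

### The job

Take the flat screwdriver out of its stand, put it upright down the steel bush on the front ledge of the bench shaker, and turn it lightly under slight pressure until you feel the blade drop into the screw's slot; then turn the lock screw clockwise until it comes up against its stop, gently and without forcing it. Put the screwdriver back upright in its stand, let go, and leave the other things on the worktop where they are.

Things in the scene. Friction and masses are not known exactly. Their poses are not given: they have to be found in the camera images.
- shaker: white bench shaker, fixed to the worktop, 170 (x) x 130 (y) mm, 87 mm high, with a black matted platform over its rear part. Its front ledge, 45 mm high, carries the steel bush. Origin: centre of its underside; x points to its rear, z up
- bush_mouth (a point): centre of the mouth of the steel bush on the shaker's ledge, 80 mm above the worktop. The bush is a tube, bore 12 mm, outside 20 mm, its top 5 mm flared like a funnel to 19 mm. The head of the lock screw lies 23 mm below the mouth, out of sight from most sides
- lock_core: spring-backed seat that carries the lock screw inside the bush; it does not turn. Origin: on the bush's axis at the floor of the screw slot, 28 mm below the bush mouth when not pressed; z up. It yields straight down up to 6 mm when the screw is pressed: 3.6 N to start, and 0.9 N more per mm. A blade tip within 1 mm of this origin's height is fully in the slot; across the slot it stands 5 mm above
- lock_screw (a joint): angle of the lock screw in rad: grows clockwise seen from above, from 0 to 0.10 at the start to the hard stop at 0.90; stays where left. Takes 0.05 N m to turn; over 0.2 N m would harm it. Its slot, 4 mm wide and 5 mm deep, runs right across the head. Its direction is not measured: at the start anywhere within 0.5 rad of the shaker's x axis, and the joint value does not tell it
- driver: flat screwdriver, 151 mm long, 70 g, at the start upright in the stand, tip 5 mm above the worktop, yaw within 0.6. Origin: middle of the blade's tip edge; z runs up to the handle; the blade is 10 mm wide along x, 2.5 mm thick along y, 8 mm long; then a round shaft, 10 mm diameter, up to 70 mm; a black collar, 30 mm diameter, up to 76 mm; the handle; a black cap
- driver_grip (a point): middle of the red square handle, on the driver's axis, 112 mm above the blade tip. The handle is 22 x 22 mm, its flats face along the driver's x and y, and it spans 76 to 142 mm above the tip. With its blade down the bush the driver stays up by itself, so it may be gripped anew
- stand: blue round foot, 72 mm diameter, 4 mm thick, with an upright aluminium tube, fixed to the worktop. Origin: centre of its underside, on the tube's axis
- stand_mouth (a point): centre of the tube's mouth, 75 mm above the worktop. Bore 17 mm, outside 25 mm, the top 5 mm widening to a bore of 21 mm and 29 mm outside; the driver's collar rests on this rim
- beaker: clear beaker, 59 mm wide, 72 mm high, bystander; origin under its centre
- cream_pot_red: white pot with a red lid, 44 mm, 40 mm high, bystander; origin under its centre
- dropper_bottle: amber dropper bottle with black cap, 32 mm, 78 mm high, bystander; origin under its centre
- label_roll: white roll of labels, 62 mm, 34 mm high, bystander; origin under its centre
- weight_200: beige knobbed weight, 44 mm, 63 mm high, bystander; origin under its centre
- weight_100: beige knobbed weight, 35 mm, 50 mm high, bystander; origin under its centre
- weight_50: beige knobbed weight, 28 mm, 40 mm high, bystander; origin under its centre
Not all that is in view belongs to the job. Leave any white look-alike of the driver alone.

How it is judged (in metres and radians):
On the way, in this order (a step that is already met when the one before it is completed fails the run):
1. the driver's blade is down in the screw's slot (z of driver in the frame of lock_core below 0.002 m and horizontal distance between driver and lock_core below 0.003 m), for 0.2 s.
2. the lock screw is turned to its stop with the blade in the slot (all of step 1 and value of joint lock_screw above 0.83 rad), for 0.1 s.
At the end, for the whole second after the job is handed in: The lock screw is at its stop (joint above 0.83 of 0.90 rad); the driver stands at rest and released in its stand, collar down on the rim (tip 1 to 10 mm above the worktop, within 6 mm of the stand's axis, within 0.1 rad of upright) (value of joint lock_screw above 0.83 rad and horizontal distance between driver and stand below 0.006 m and height (world z) of driver between 0.001 and 0.01 m and angle between driver's own z axis and vertical below 0.1 rad and linear speed of driver below 0.02 m/s); the robot touches nothing.
It fails at once if the driver forces the lock screw: more than 45 N of contact force between them, all contacts added (about 0.2 N m of torque) (contact force between driver and lock_core above 45 N).
It fails at once if another thing on the worktop is moved by more than 20 mm (distance of any of beaker, cream_pot_red, dropper_bottle, label_roll, weight_200, weight_100, weight_50 from where it was at the start of the episode above 0.02 m).
It also fails if it takes over 72 s, if anything falls off the work surface, if the arm or the gripper's body presses on something with over 40 N, if the wrist force passes 120 N, or if a joint passes its speed limit or range.

### The arm

A 7-joint arm with a two-finger parallel gripper is mounted at the origin on a cart in front of the work surface, level with it; the furniture and walls round the work are solid. World frame = base frame: x ahead of the robot, y to its left, z up, the work surface at z = 0. Lengths are in m, angles in degrees, forces in N, time in s.
With the tool pointing down it reaches from about 0.425 to 0.875 m from the base axis. Payload 8.4 kg.
Tool frame: the origin (TCP) lies midway between the tips of the shut fingers; the grasp point (between the pads) lies 19 mm behind it (arm.grip_depth is the distance from the TCP to the grasp point, in m); z points along the fingers, y is the line along which they close (so a half turn about z gives the same grasp; the last joint's range is limited). The gripper opens to 85 mm and grips with 20 to 120 N. Pads are 22 mm wide; open, the fingers measure 114 mm over their backs; the gripper's body (76 mm by 85 mm) begins 54 mm behind the grasp point. The pads swing forward as they close: fully open they stand 13 mm farther back than shut.
Start: joints at [69.889, 19.091, 2.286, 83.961, -0.768, 76.965, -3.352], TCP at [0.162, -0.629, 0.231] pointing down, gripper open.
Joint ranges: [-147.57, 147.57], [-21.85, 119.76], [-74.77, 79.35], [14.55, 137.4], [-85.83, 265.84], [4.83, 119.75], [-152.11, 152.11]. Speed limits (degrees/s): [127.2, 127.2, 159.86, 159.86, 180, 180, 180].

### API

Orientations are given as a 3x3 rotation matrix whose columns are the frame's x, y, z axes.
In Python, from station import arm, optics gives the robot as it stands.
- The arm moves only by the tool step_arm, never from a script. Its argument "targets" is a list that holds one entry, the list of rows, each a list of 5 numbers: the gripper's target within -1 to 1 (fully open at 1, half-way at 0, shut at -1), then the shift along the tool's x, y, z normalised to -1 to 1, where 1 is 400 mm, then the turn about the tool's z normalised to -1 to 1, where 1 is 2 pi rad. In form: [[[gripper, x, y, z, turn], ...]]. A call has exactly 8 rows; each row shifts and turns the commanded pose from where the row before left it, along the tool's axes as they then stand; what a row does not reach is not made up. A row lasts 1/8 s, in which the tool goes at most 62.5 mm and 10.7 degrees, less where a joint would pass 70% of its speed; a pose out of reach is approached as far as the arm can. A call with a number of a shift or a turn outside -1 to 1 is refused whole. A call with a gripper value outside its range is refused whole. The fingers move at their own pace and stop on an object; "force" is the grip in N (left out, the last holds). Time passes only in rows, so rows that do not move let the fingers close, or fill a call up. It gives the time, the measured TCP pose, the force, the opening and the grip force at its end, in the units of the state.
- arm.get_state(): the state, without advancing time (a new reading comes with each control period).
- optics.read_camera(name): name is "side" or "top" or "wrist"; returns (picture, depth): 480x640x3 uint8, red, green, blue; 480x640 float32, m along the optical axis (not along the pixel's ray), 0 where there is no reading.
- optics.camera_model(name): a dict with "K" (3x3 intrinsics, pixels), "T" (4x4, takes a point from camera to world coordinates). Camera axes: x right, y down, z forward; pixel columns grow to the right and rows downward; lengths in m; the calibration is good to about 2 mm. A picture is of the moment at which its call begins: read the wrist's pose just before it. camera_model takes no time and is no camera call; for the wrist camera it gives the pose at the moment of the call.
- arm.hand_in(): hands the job in; it is judged then, once.
The state is a dict: "time": time; "qpos": joint angles; "dq": joint speeds; "effort": joint torques, N m; "tcp_pos": TCP position; "tool_rot": TCP orientation; "wrist_force": force on the tool from outside, world axes, zero at the start; "wrist_torque": the same for the moment, N m; "opening": opening from 0.0 (shut) to 1.0 (fully open); "grasp_force": force on a finger pad.
Only numpy, scipy, OpenCV 4.12 (cv2) and the standard library are available. Lean on these libraries where they do the work, as an engineer would, in place of code of your own. Each camera call takes 0.05 s, during which the arm holds its last target. There are 200 camera calls.

## Working session

There is one attempt and no reset: what is moved stays moved. The work goes in short steps, Python scripts to look and compute and a tool call to move; the robot and the scene stay as the last step left them, time stands still between calls to the robot, and variables do not carry over. Pictures are saved under pics/ and viewed, at most 10 in all, crops included, and the job is handed in when it is done.

Besides the shell and the picture viewer there is one more tool, called after ">>>" as name(argument=value, ...) on one line, values as JSON. step_arm: Moves the arm, as the interface text tells. Its arguments: {"type":"object","properties":{"targets":{"type":"array"},"force":{"type":"number"}},"required":["targets"]}

```bash
ls; mkdir -p pics; cat > h.py <<'E'
import numpy as np, cv2
from station import arm, optics
def snap(name,fn):
    m=optics.camera_model(name); p,d=optics.read_camera(name)
    cv2.imwrite(f'pics/{fn}.png',p[:,:,::-1]); np.savez(f'pics/{fn}.npz',p=p,d=d,K=m['K'],T=m['T'])
def load(fn): return np.load(f'pics/{fn}.npz')
def ray(fn,u,v):
    z=load(fn); r=np.linalg.inv(z['K'])@[u,v,1]; return z['T'][:3,3], z['T'][:3,:3]@r
def atz(fn,u,v,h):
    o,r=ray(fn,u,v); return o+r*(h-o[2])/r[2]
def dep(fn,u,v):
    o,r=ray(fn,u,v); return o+r*load(fn)['d'][v,u]
def proj(fn,P):
    z=load(fn); c=np.linalg.inv(z['T'])@np.append(P,1); q=z['K']@c[:3]; return q[:2]/q[2]
E
python3 - <<'E'
from h import *
np.set_printoptions(precision=4,suppress=True)
s=arm.get_state(); print(s)
snap('top','top0'); snap('side','side0')
for f in('top0','side0'): print(load(f)['T'],load(f)['K'])
E
```

```text
pics
{'time': 0.0, 'qpos': array([69.8896, 19.1335,  2.2836, 84.0112, -0.7684, 76.9656, -3.3527]), 'dq': array([ 0.0413, -0.0094,  0.0276,  0.0715,  0.1162, -0.0303,  0.001 ]), 'effort': array([ -0.0003, -65.8567,   1.3652, -40.5566,   0.0168,   0.0126,
        -0.    ]), 'tcp_pos': array([ 0.1618, -0.6291,  0.2304]), 'tool_rot': array([[ 0.9685,  0.2491, -0.0005],
       [ 0.2491, -0.9685,  0.0016],
       [-0.0001, -0.0017, -1.    ]]), 'wrist_force': array([ 0.2427,  0.6428, -0.1326]), 'wrist_torque': array([ 0.0144,  0.0149, -0.0013]), 'grasp_force': 0.0, 'opening': 0.9985364865386396}
[[ 0.0251 -0.9941  0.1057  0.4435]
 [-0.9997 -0.0245  0.0072  0.0196]
 [-0.0046 -0.1059 -0.9944  1.2493]
 [ 0.      0.      0.      1.    ]] [[500.3398   0.     320.1023]
 [  0.     500.3398 243.5888]
 [  0.       0.       1.    ]]
[[ 0.9451  0.2056 -0.2539  0.8769]
 [ 0.3267 -0.5963  0.7333 -0.8985]
 [-0.0006 -0.776  -0.6307  0.8827]
 [ 0.      0.      0.      1.    ]] [[564.3767   0.     327.2011]
 [  0.     564.3767 250.7049]
 [  0.       0.       1.    ]]
```

View pics/top0.png

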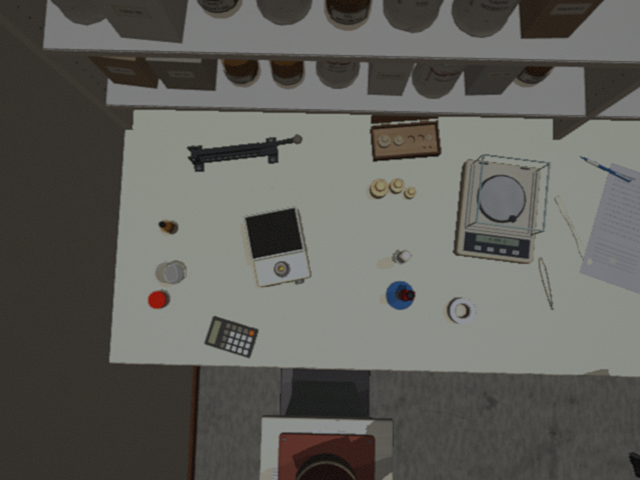

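View pics/side0.png

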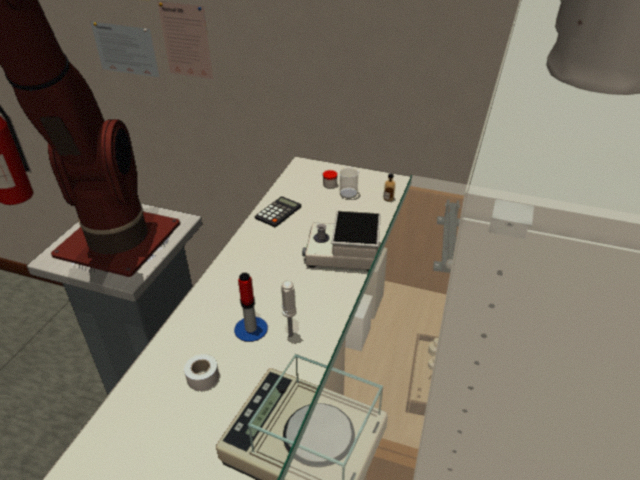

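The top view shows the red-handled driver in the blue stand at about (405,294), with the white look-alike beside it at (402,256). The bush is at (281,268). In the side view the driver is at (246,290), the look-alike at (289,300) and the bush at (321,235). Of the two, I choose the red one in the blue stand and will check it close up.

```bash
python3 - <<'E'
from h import *
a=load('top0')['p'];b=load('side0')['p']
def c(im,u,v,w=32,s=400): return cv2.resize(im[v-w:v+w,u-w:u+w],(s,s)[:2],interpolation=cv2.INTER_CUBIC)
im=np.hstack([c(a,405,285,24),c(a,281,268,24)])
im2=np.hstack([c(b,255,300,44,200),c(b,321,240,28,200)]);
out=np.zeros((600,800,3),np.uint8); out[:400]=im; out[400:,:400]=im2
cv2.imwrite('pics/c0.png',out[:,:,::-1])
np.set_printoptions(precision=4,suppress=True)
print(atz('top0',405,294,.156),dep('top0',405,294),atz('top0',399,295,.004),dep('top0',402,256),dep('top0',403,257))
print(atz('top0',281,268,.08),dep('top0',281,268),dep('top0',290,276))
E
```

```text
[ 0.4542 -0.1596  0.156 ] [ 0.4544 -0.1622  0.1404] [ 0.4528 -0.1698  0.004 ] [ 0.5375 -0.1537  0.1482] [ 0.5355 -0.1562  0.1468]
[0.5082 0.1181 0.08  ] [0.5097 0.1203 0.0529] [0.4914 0.0987 0.0449]
```

View pics/c0.png

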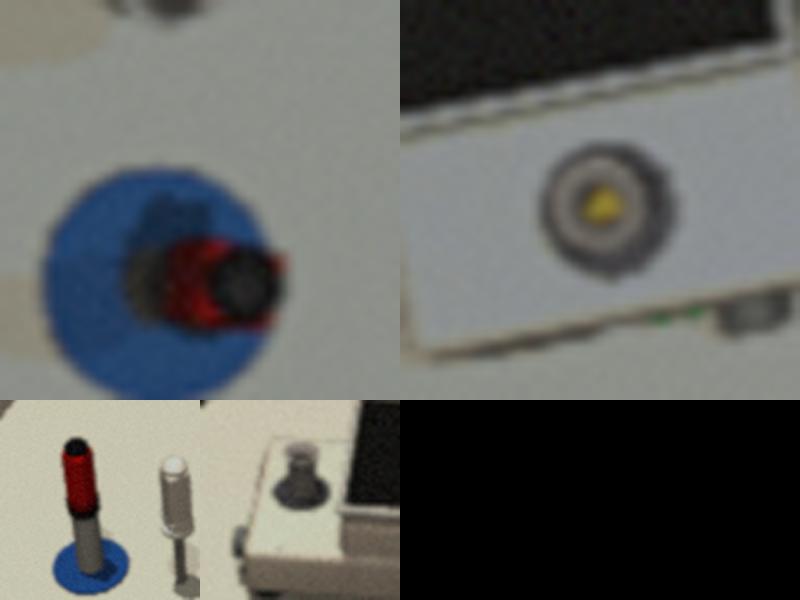

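```bash
cat >> h.py <<'E'
np.set_printoptions(precision=4,suppress=True)
def go(P,yawdeg=0):
    "print normalised shift from measured TCP to world P; in current tool axes"
    s=arm.get_state(); d=s['tool_rot'].T@(np.array(P)-s['tcp_pos']); 
    print('tcp',s['tcp_pos'],'toolx yaw',np.degrees(np.arctan2(s['tool_rot'][1,0],s['tool_rot'][0,0])),'q',s['qpos'],'shift mm',d*1000,'norm',d/.4)
E
python3 - <<'E'
from h import *
print('cap',atz('top0',410.4,295.2,.156),'foot',atz('top0',399.8,295.2,.004),'bush',atz('top0',281.2,268.8,.08))
m=optics.camera_model('wrist'); s=arm.get_state()
print(s['tool_rot'].T@(m['T'][:3,3]-s['tcp_pos']), s['tool_rot'].T@m['T'][:3,:3],m['K'])
go([.453,-.17,.32])
E
```

```text
cap [ 0.4519 -0.1714  0.156 ] foot [ 0.4524 -0.1717  0.004 ] bush [0.5063 0.1175 0.08  ]
[ 0.0765  0.0003 -0.1432] [[ 0.0011 -0.9533 -0.3022]
 [ 1.      0.001   0.0005]
 [-0.0002 -0.3022  0.9533]] [[373.1373   0.     314.3337]
 [  0.     373.1373 237.2119]
 [  0.       0.       1.    ]]
tcp [ 0.1618 -0.6291  0.2305] toolx yaw 14.423584722188748 q [69.8897 19.1287  2.2867 84.004  -0.7672 76.9648 -3.3521] shift mm [ 396.3818 -372.258   -88.9981] norm [ 0.991  -0.9306 -0.2225]
```

>>> step_arm(targets=[[[0.3,0.1,-0.093,-0.022,0],[0.3,0.1,-0.093,-0.022,0],[0.3,0.1,-0.093,-0.022,0],[0.3,0.1,-0.093,-0.022,0],[0.3,0.1,-0.093,-0.022,0],[0.3,0.1,-0.093,-0.022,0],[0.3,0.1,-0.093,-0.022,0],[0.3,0.1,-0.093,-0.022,0]]], force=30)

```text
time: 1.1
tcp_pos: [0.3982, -0.2598, 0.3018]
tool_rot: [[0.969, 0.249, -0.0], [0.249, -0.969, -0.0], [-0.0, 0.0, -1.0]]
wrist_force: [0.2, -0.5, 0.5]
opening: 0.652
grasp_force: 0.0
```

>>> step_arm(targets=[[[0.3,0.1,-0.093,-0.022,0],[0.3,0.09,-0.093,-0.022,0],[0.3,0,0,0,0],[0.3,0,0,0,0],[0.3,0,0,0,0],[0.3,0,0,0,0],[0.3,0,0,0,0],[0.3,0,0,0,0]]])

```text
time: 2.1
tcp_pos: [0.4527, -0.1708, 0.3193]
tool_rot: [[0.969, 0.249, 0.0], [0.249, -0.969, 0.0], [0.0, -0.0, -1.0]]
wrist_force: [-0.2, 1.0, 0.3]
opening: 0.65
grasp_force: 0.0
```

```bash
python3 - <<'E'
from h import *
go([.452,-.1715,.098])
snap('wrist','w1')
P=[proj('w1',[.452,-.1715,h]) for h in(.156,.15,.08)]; print(P)
im=load('w1')['p']; cv2.imwrite('pics/w1b.png',cv2.resize(im,(800,600))[:,:,::-1])
E
```

```text
tcp [ 0.4527 -0.1708  0.3193] toolx yaw 14.40293491686552 q [ 39.7771  -1.2021 -23.7316  97.0138  -0.4881  84.0874 -59.4967] shift mm [ -0.8479   0.5622 221.3155] norm [-0.0021  0.0014  0.5533]
[array([314.4257, 214.815 ]), array([314.423 , 213.1079]), array([314.3974, 196.9101])]
```

View pics/w1b.png

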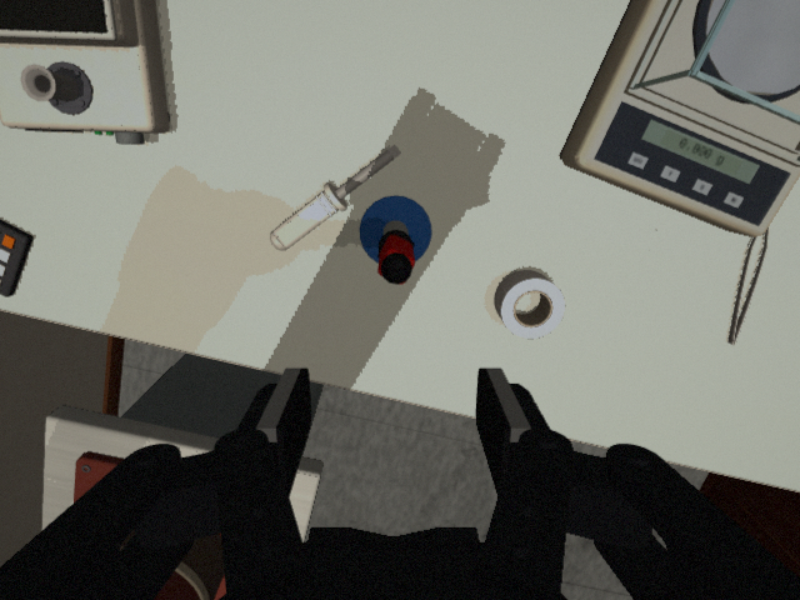

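The wrist view shows the driver's cap at about (397,266) and the foot at (396,231), both close to my estimates. The look-alike is to its left, at (275–398,150–245). Next I need the handle's yaw and the look-alike's geometry.

```bash
python3 - <<'E'
from h import *
for u,v in[(398,150),(370,172),(340,190),(310,215),(283,240),(397,268),(397,245)]: print(u,v,dep('w1',int(u/1.25),int(v/1.25)))
print('cap',atz('w1',317.6,213.5,.154))
im=load('w1')['p'][165:240,270:370]
cv2.imwrite('pics/w1c.png',cv2.resize(im,(800,600),interpolation=cv2.INTER_CUBIC)[:,:,::-1])
E
```

```text
398 150 [ 0.5268 -0.1564  0.0218]
370 172 [ 0.5026 -0.1368  0.0229]
340 190 [ 0.4792 -0.1137  0.0203]
310 215 [ 0.4504 -0.092   0.0249]
283 240 [ 0.4202 -0.071   0.0226]
397 268 [ 0.4533 -0.1734  0.1561]
397 245 [ 0.463  -0.1711  0.1291]
cap [ 0.4533 -0.174   0.154 ]
```

View pics/w1c.png

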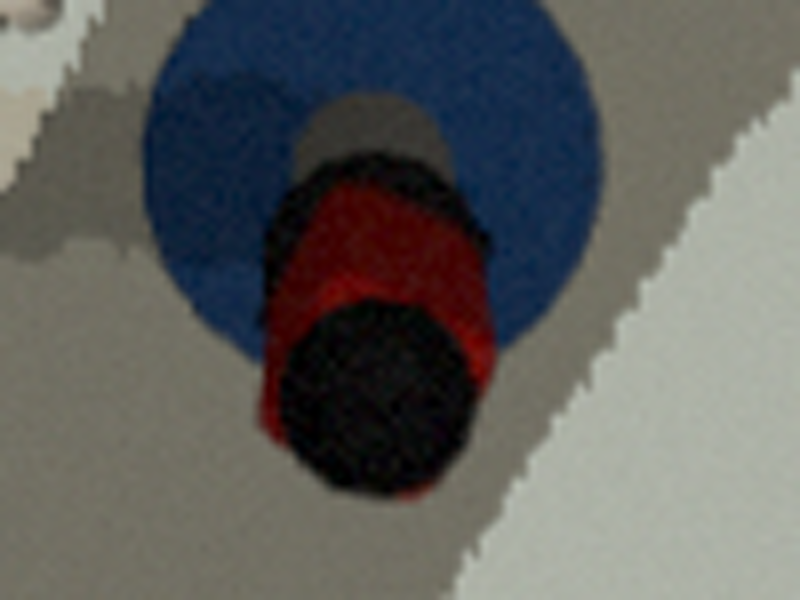

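```bash
python3 - <<'E'
from h import *
q=lambda u,v,h: atz('w1',270+u/8-.44,165+v/8-.44,h)
L,B,R=q(263,432,.147),q(412,499,.147),q(495,352,.147)
print(L,B,R,'ctr',(L+R)/2, np.linalg.norm(L-B),np.linalg.norm(R-B))
A,C=q(335,185,.081),q(490,245,.081)
print(np.linalg.norm(A-C))
for a,b in((L,B),(B,R),(A,C)): d=b-a; print(np.degrees(np.arctan2(d[1],d[0]))%90)
print('cap',q(378,398,.156)); print('collar',)
E
```

```text
[ 0.4439 -0.1628  0.147 ] [ 0.4406 -0.1805  0.147 ] [ 0.4589 -0.1849  0.147 ] ctr [ 0.4514 -0.1739  0.147 ] 0.017993873357463188 0.018788959788647825
0.021520172795081192
79.45158746208614
76.20266002714627
83.15096862660664
cap [ 0.4529 -0.1733  0.156 ]
collar
```

>>> step_arm(targets=[[[0.3,-0.002,0.005,0,0.0235],[0.3,0,0,0,0.0235],[0.3,0,0,0.1,0.0235],[0.3,0,0,0.1,0],[0.3,0,0,0.1,0],[0.3,0,0,0.1,0],[0.3,0,0,0.1,0],[0.3,0,0,0.053,0]]])

```text
time: 3.15
tcp_pos: [0.4515, -0.1724, 0.0961]
tool_rot: [[0.982, -0.19, -0.002], [-0.19, -0.982, 0.001], [-0.002, -0.001, -1.0]]
wrist_force: [-0.4, 0.1, 0.5]
opening: 0.651
grasp_force: 0.0
```

>>> step_arm(targets=[[[0.3,0,0,0,0],[-1,0,0,0,0],[-1,0,0,0,0],[-1,0,0,0,0],[-1,0,0,0,0],[-1,0,0,0,0],[-1,0,0,0,0],[-1,0,0,0,0]]], force=40)

```text
time: 4.15
tcp_pos: [0.4533, -0.173, 0.0994]
tool_rot: [[0.982, -0.19, 0.002], [-0.19, -0.982, -0.001], [0.002, 0.001, -1.0]]
wrist_force: [-0.3, 1.5, 7.2]
opening: 0.253
grasp_force: 40.5
```

```bash
python3 - <<'E'
from h import *
go([.4525,-.173,.098]); s=arm.get_state(); print(s['wrist_force'],s['wrist_torque'],s['opening'])
E
```

```text
tcp [ 0.4533 -0.173   0.0994] toolx yaw -10.960488742149073 q [ 38.8702   8.2822 -24.7695 114.3615   4.1122  58.0566 -88.8033] shift mm [-0.8033  0.1268  1.4085] norm [-0.002   0.0003  0.0035]
[-0.2934  1.5271  7.1955] [0.0526 0.2174 0.0772] 0.252732691479118
```

>>> step_arm(targets=[[[0.3,0,0,0,0],[0.3,0,0,0,0],[0.3,0,0,0,-0.02],[0.3,0,0,0,-0.028],[0.3,0,0,0,-0.028],[0.3,0,0,0,-0.028],[0.3,0,0,0,-0.028],[0.3,0,0,0,-0.028]]])

```text
time: 5.15
tcp_pos: [0.4524, -0.1727, 0.098]
tool_rot: [[0.682, 0.731, -0.0], [0.731, -0.682, 0.0], [-0.0, -0.0, -1.0]]
wrist_force: [0.7, -0.4, -0.6]
opening: 0.648
grasp_force: 0.0
```

>>> step_arm(targets=[[[0.3,0,0,0,-0.028],[0.3,0,0,0,-0.028],[0.3,0,0,0,-0.028],[0.3,0,0,0,-0.006],[0.3,0,0,0,0],[0.3,0,0,0,0],[-1,0,0,0,0],[-1,0,0,0,0]]])

```text
time: 6.15
tcp_pos: [0.4526, -0.1727, 0.0982]
tool_rot: [[0.191, 0.982, 0.0], [0.982, -0.191, -0.0], [0.0, 0.0, -1.0]]
wrist_force: [-0.5, -0.6, 2.6]
opening: 0.252
grasp_force: 40.3
```

>>> step_arm(targets=[[[-1,0,0,0,0],[-1,0,0,0,0],[-1,0,0,0,0],[-1,0,0,0,0],[-1,0,0,0,0],[-1,0,0,0,0],[-1,0,0,0,0],[-1,0,0,0,0]]])

```text
time: 7.15
tcp_pos: [0.4525, -0.1727, 0.0982]
tool_rot: [[0.19, 0.982, 0.0], [0.982, -0.19, -0.0], [0.0, 0.0, -1.0]]
wrist_force: [-1.9, 0.8, 3.1]
opening: 0.252
grasp_force: 40.3
```

```bash
python3 - <<'E'
from h import *
go([.4525,-.173,.098]); s=arm.get_state(); print(s['time'],s['wrist_force'],s['wrist_torque'],s['opening'])
E
```

```text
tcp [ 0.4525 -0.1727  0.0982] toolx yaw 79.04213055570075 q [ 46.2248   9.2123 -32.7117 114.1147   5.8384  58.2421  -0.1876] shift mm [-0.2998  0.0212  0.1916] norm [-0.0007  0.0001  0.0005]
7.15 [-1.8774  0.8035  3.0838] [ 0.1795  0.1465 -0.0284] 0.2515578895194048
```

>>> step_arm(targets=[[[-1,0,0,-0.05,0],[-1,0,0,-0.09,0],[-1,0,0,-0.09,0],[-1,0,0,-0.075,0],[-1,0.1,-0.001,0,0],[-1,0.12,-0.001,0,0],[-1,0.12,-0.001,0,0],[-1,0.12,-0.002,0,0]]])

```text
time: 8.15
tcp_pos: [0.4854, 0.0096, 0.2199]
tool_rot: [[0.19, 0.982, -0.0], [0.982, -0.19, -0.0], [-0.0, -0.0, -1.0]]
wrist_force: [1.1, 0.2, -0.9]
opening: 0.248
grasp_force: 40.0
```

>>> step_arm(targets=[[[-1,0.087,0,0,0],[-1,0,0,0,0],[-1,0,0,0,0],[-1,0,0,0,0],[-1,0,0,0,0],[-1,0,0,0,0],[-1,0,0,0,0],[-1,0,0,0,0]]])

```text
time: 9.15
tcp_pos: [0.4921, 0.0425, 0.2201]
tool_rot: [[0.19, 0.982, 0.0], [0.982, -0.19, 0.0], [0.0, 0.0, -1.0]]
wrist_force: [-0.2, -1.4, -0.9]
opening: 0.252
grasp_force: 40.0
```

```bash
python3 - <<'E'
from h import *
go([.5063,.1175,.22]); s=arm.get_state(); print(s['time'],s['wrist_force'],s['wrist_torque'],s['opening'])
snap('wrist','w2'); p=proj('w2',[.5063,.1175,.08]); print(p)
im=load('w2')['p']; out=np.zeros((600,800,3),np.uint8)
out[:300,:400]=cv2.resize(im,(400,300))
u,v=p.astype(int); a,b=max(u-40,0),max(v-40,0); print('crop origin',a,b)
out[:400,400:]=cv2.resize(im[b:b+80,a:a+80],(400,400),interpolation=cv2.INTER_CUBIC)
cv2.imwrite('pics/w2b.png',out[:,:,::-1])
E
```

```text
tcp [0.4921 0.0425 0.2201] toolx yaw 79.04393887263545 q [ 33.6984   4.3299 -45.202  104.1231   3.2142  72.8472 -23.3266] shift mm [76.3579 -0.3224  0.1485] norm [ 0.1909 -0.0008  0.0004]
9.15 [-0.2193 -1.4132 -0.9006] [-0.0145  0.0253  0.0268] 0.25159423749408133
[314.6807 119.2654]
crop origin 274 79
```

View pics/w2b.png

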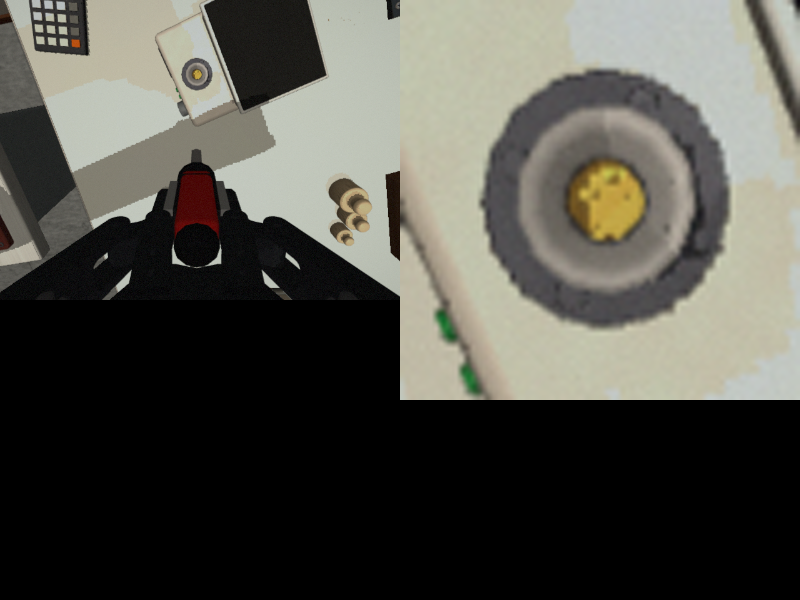

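The bush mouth is at the predicted place, pixel (315.4,119). The slot is faint in colour, so I try depth and contrast.

```bash
python3 - <<'E'
from h import *
z=load('w2'); d=z['d']; 
print((d[109:129,305:326]*1000).astype(int))
im=z['p'][107:131,303:327].astype(float)
g=np.clip((im-60)*1.6,0,255).astype(np.uint8)
dd=d[107:131,303:327]; dn=np.clip((dd-.285)/.035*255,0,255).astype(np.uint8)
cv2.imwrite('pics/w2c.png',np.hstack([cv2.resize(g,(400,400),interpolation=cv2.INTER_CUBIC)[:,:,::-1],cv2.cvtColor(cv2.resize(dn,(400,400),interpolation=cv2.INTER_NEAREST),cv2.COLOR_GRAY2BGR)]))
E
```

```text
[[268 267 267 269 267 269 271 270 272 269 271 271 270 270 269 270 270 270
  269 268 269]
 [267 268 269 269 269 270 270 271 271 271 272 271 272 269 271 270 270 270
  269 268 268]
 [268 269 270 270 271 272 272 276 286 289 290 290 282 272 271 271 272 270
  270 268 267]
 [268 270 271 271 271 273 286 290   0 289 289 289 289 294 282 273 271 270
  270 270 269]
 [270 269 271 272 272 296 289 289 291 289 291 290 293 293 294 287 273 272
  272 270 270]
 [271 270 271 272 292 289 290 290 289 290 291 292 294 295 293 294 280 273
  271 271 270]
 [270 272 273 280 290 290 289 289   0 290 291 294 296 295 294 295 299 275
  272 271 270]
 [270 273 273 290 289 290 290 291 290 289 296 295 294 295 294 295 294 287
  272 271 271]
 [271 272 275 291 291 291 290 291 291 295 295 296 295 295 294 295 289 292
  273 271 271]
 [272 273 275 290 290 291 290 291 295 296 295 294 296 295 296 290 290 291
  273 272 270]
 [272 273 277 289 291 292 292 296 296 297 295 296 296 296 292 291 291 292
  273 272 271]
 [272 273 279 291 291 291 295 295 296 297 295 296 296 292 292 292 291   0
  273 273 273]
 [272 273 274 291 293 295 295 294 297 295 296 297 290 292 291 290 292 290
  273 273 273]
 [272 272 275 291 295 297 296 297 296 296 295 292 293 290 292 291 291 282
  274 273 273]
 [272 273 274 274 295 297 297 296 295 297 291 293 292 292 291 291 292 275
  272 273 273]
 [273 274 274 275 290 296 297 297 297 291 293 292 292 292 292 293 279 275
  274 272 272]
 [272 273 275 274 274 286 298 297 292 292 293 291 293 292 292 280 274 274
  274 272 272]
 [272 273 274 273 275 274 284 301 291 293 293 293 292 292 283 275 272 274
  272 272 272]
 [272 272 273 274 274 276 275 276 276 281 286 280 275 275 275 274 275 273
  272 273 272]
 [272 271 272 273 272 274 275 274 275 274 276 275 275 274 276 273 273 274
  274 272 272]]
```

View pics/w2c.png

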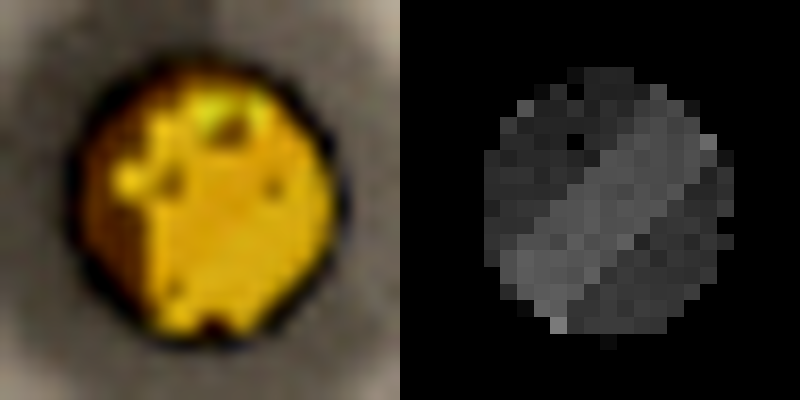

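The depth crop shows the slot clearly, as a brighter band running from lower left to upper right. I fit its direction in the world frame.

```bash
python3 - <<'E'
from h import *
z=load('w2'); o=[]
import itertools
P=[];Q=[]
for v,u in itertools.product(range(105,133),range(300,330)):
    if z['d'][v,u]>0:
        p=dep('w2',u,v)
        if np.hypot(*(p[:2]-[.507,.118]))<.0075:
            Q.append(p)
Q=np.array(Q)
head=Q[Q[:,2]<.062]; print('head ctr',head.mean(0)); 
# threshold between head (.057) and floor(.052)
med=np.percentile(head[:,2],[5,25,50,75,95]); print(med)
t=(med[0]+med[4])/2
c=(head[:,:2].max(0)+head[:,:2].min(0))/2
S=head[(head[:,2]<t)&(np.hypot(*(head[:,:2]-c).T)<.0058)][:,:2]; S=S
w,V=np.linalg.eigh(np.cov(S.T)); d=V[:,1]; print('c',c,'slot ctr',S.mean(0),'sd',np.sqrt(w),'yaw',(np.degrees(np.arctan2(d[1],d[0]))+90)%180-90)
print('mouth',atz('w2',315.0,118.6,.08))
s=arm.get_state(); print(s['tcp_pos'])
E
```

```text
head ctr [0.5065 0.1178 0.0558]
[0.0519 0.0531 0.0568 0.0579 0.059 ]
c [0.5066 0.1179] slot ctr [0.5067 0.1177] sd [0.0011 0.0034] yaw 33.993461644749146
mouth [0.5066 0.1179 0.08  ]
[0.4921 0.0425 0.2201]
```

```bash
python3 - <<'E'
from h import *
z=load('w2'); T=np.array([.4921,.0425])
print('pred tip',proj('w2',[*T,.127]),'cap',proj('w2',[*T,.278]))
X=np.array([.19,.982]);Y=np.array([.982,-.19])
for v in range(236,262,3):
    row=[]
    for u in range(295,336):
        p=dep('w2',u,v)
        if .1<p[2]<.25 and z['d'][v,u]>0: row.append((u,(p[:2]-T)@X,(p[:2]-T)@Y,p[2]))
    if row: r=np.array(row); print(v,r[0,0],r[-1,0],r[len(r)//2,1:],r[:,2].mean())
go([.5066,.1179,.22])
E
```

```text
pred tip [315.0818 239.5498] cap [316.2159 405.7048]
239 311.0 317.0 [ 0.004  -0.0007  0.1381] -0.0007139965323137954
242 307.0 321.0 [ 0.0038 -0.0007  0.1436] -0.0007160207087038758
245 307.0 321.0 [ 0.004  -0.0007  0.1501] -0.0007075893237207351
248 307.0 321.0 [ 0.004  -0.0007  0.1554] -0.0007031279549276438
251 306.0 322.0 [ 0.0037 -0.0007  0.16  ] -0.0007027905102490262
254 306.0 322.0 [ 0.0039 -0.0007  0.1656] -0.0007000226704421372
257 306.0 322.0 [ 0.0036 -0.0007  0.1695] -0.0006942594680729025
260 306.0 322.0 [ 0.0135 -0.0007  0.1997] -0.0006825012448234682
tcp [0.4921 0.0425 0.2201] toolx yaw 79.04330911213651 q [ 33.6966   4.3304 -45.1995 104.1231   3.2123  72.8475 -23.326 ] shift mm [76.8042 -0.101   0.1461] norm [ 0.192  -0.0003  0.0004]
```

>>> step_arm(targets=[[[-1,0.064,0,0,0],[-1,0.064,0,0,0],[-1,0.064,0,0,0],[-1,0,0,0,-0.025],[-1,0,0,0,-0.025],[-1,0,0,0,-0.025],[-1,0,0,0,-0.025],[-1,0,0,0,-0.025]]])

```text
time: 10.2
tcp_pos: [0.5067, 0.1179, 0.2201]
tool_rot: [[-0.564, 0.826, -0.0], [0.826, 0.564, 0.0], [0.0, 0.0, -1.0]]
wrist_force: [0.5, -0.7, -1.3]
opening: 0.252
grasp_force: 40.0
```

>>> step_arm(targets=[[[-1,0.0025,0.0018,0.04,0],[-1,0,0,0.04,0],[-1,0,0,0.025,0],[-1,0,0,0.012,0],[-1,0,0,0.012,0],[-1,0,0,0.012,0],[-1,0,0,0,0],[-1,0,0,0,0]]])

```text
time: 11.2
tcp_pos: [0.5069, 0.1192, 0.164]
tool_rot: [[-0.56, 0.829, 0.0], [0.829, 0.56, 0.0], [-0.0, 0.0, -1.0]]
wrist_force: [-0.4, 0.2, -1.3]
opening: 0.256
grasp_force: 40.0
```

```bash
python3 - <<'E'
from h import *
go([.5066,.1179,.145]); s=arm.get_state(); print(s['time'],s['wrist_force'],s['wrist_torque'],s['opening'])
E
```

```text
tcp [0.5069 0.1192 0.164 ] toolx yaw 124.03856730790368 q [ 29.3678  12.9785 -52.8798 104.7591  11.1605  67.6925   6.9629] shift mm [-0.912  -0.9415 18.9523] norm [-0.0023 -0.0024  0.0474]
11.2 [-0.4187  0.2318 -1.308 ] [-0.0032  0.0317 -0.0294] 0.25646864555178195
```

>>> step_arm(targets=[[[-1,0,0,0.01,0],[-1,0,0,0.01,0],[-1,0,0,0.01,0],[-1,0,0,0.006,0],[-1,0,0,0.006,0],[-1,0,0,0.006,0],[-1,0,0,0,0],[-1,0,0,0,0]]])

```text
time: 12.2
tcp_pos: [0.5068, 0.1192, 0.1448]
tool_rot: [[-0.56, 0.829, 0.0], [0.829, 0.56, -0.0], [-0.0, 0.0, -1.0]]
wrist_force: [-0.8, -0.5, 2.5]
opening: 0.251
grasp_force: 40.4
```

```bash
python3 - <<'E'
from h import *
go([.5066,.1179,.145]); s=arm.get_state(); print(s['time'],s['wrist_force'],s['wrist_torque'],s['opening'])
E
```

```text
tcp [0.5068 0.1192 0.1448] toolx yaw 124.04654397299355 q [ 28.7178  14.2531 -52.5157 106.0331  12.3854  65.6785   5.9514] shift mm [-0.9347 -0.9056 -0.2252] norm [-0.0023 -0.0023 -0.0006]
12.2 [-0.8187 -0.5014  2.5053] [-0.0986  0.2722  0.0065] 0.2512089669813657
```

>>> step_arm(targets=[[[-1,-0.00015,0.0002,0,0.012],[-1,-0.00015,0.0002,0,0.012],[-1,-0.00015,0.0002,0,0.012],[-1,-0.00015,0.0002,0,0.012],[-1,-0.00015,0.0002,0,0.012],[-1,-0.00015,0.0002,0,0.012],[-1,-0.00015,0.0002,0,0.012],[-1,-0.00015,0.0002,0,0.012]]])

```text
time: 13.2
tcp_pos: [0.5075, 0.1188, 0.1447]
tool_rot: [[0.011, 1.0, 0.0], [1.0, -0.011, -0.0], [-0.0, 0.0, -1.0]]
wrist_force: [-0.4, 0.3, 1.6]
opening: 0.252
grasp_force: 40.4
```

```bash
python3 - <<'E'
from h import *
go([.5066,.1179,.145]); s=arm.get_state(); print(s['time'],s['wrist_force'],s['wrist_torque'],s['opening'])
E
```

```text
tcp [0.5075 0.1188 0.1447] toolx yaw 89.34343859978766 q [ 24.4437  13.0813 -47.342  106.1149  10.5663  65.3057 -27.2586] shift mm [-0.9531 -0.9151 -0.2787] norm [-0.0024 -0.0023 -0.0007]
13.2 [-0.426   0.2757  1.6214] [-0.0896  0.2802  0.0906] 0.252038031579391
```

>>> step_arm(targets=[[[-1,-0.0001,0.0001,0,0.0055],[-1,-0.0001,0.0001,0,0.0055],[-1,0,0.0001,0,0.0055],[-1,0,0.0001,0,0.0055],[-1,-0.0001,0.0001,0,0.0055],[-1,-0.0001,0.0001,0,0.0055],[-1,0,0.0001,0,0.0055],[-1,0,0.0001,0,0.0055]]])

```text
time: 14.2
tcp_pos: [0.5077, 0.1188, 0.1445]
tool_rot: [[0.284, 0.959, -0.0], [0.959, -0.284, 0.0], [0.0, -0.0, -1.0]]
wrist_force: [-1.3, 0.3, 2.7]
opening: 0.253
grasp_force: 40.4
```

```bash
python3 - <<'E'
from h import *
go([.5066,.1179,.145]); s=arm.get_state(); print(s['time'],s['wrist_force'],s['wrist_torque'],s['opening'])
E
```

```text
tcp [0.5077 0.1188 0.1445] toolx yaw 73.51578169029088 q [ 22.6232  12.6707 -45.1798 106.1673   9.8597  65.1641 -42.5114] shift mm [-1.1308 -0.809  -0.5035] norm [-0.0028 -0.002  -0.0013]
14.2 [-1.3222  0.2852  2.6859] [0.0394 0.5686 0.0144] 0.2531570603513437
```

>>> step_arm(targets=[[[-1,0,0,0,0.0017],[-1,0,0,0,0.0017],[-1,0,0.0001,0,0.0017],[-1,0,0,0,0.0017],[-1,0,0,0,0.0017],[-1,0,0.0001,0,0.0017],[-1,0,0,0,0.0017],[-1,0,0,0,0.0017]]])

```text
time: 15.2
tcp_pos: [0.5078, 0.1187, 0.1445]
tool_rot: [[0.363, 0.932, -0.0], [0.932, -0.363, 0.0], [-0.0, -0.0, -1.0]]
wrist_force: [-2.9, 0.1, 1.7]
opening: 0.251
grasp_force: 40.3
```

```bash
cat > st.py <<'E'
from h import *
s=arm.get_state(); R=s['tool_rot']; print(s['time'],'yaw',np.degrees(np.arctan2(R[1,0],R[0,0])),s['tcp_pos'],s['wrist_force'],s['wrist_torque'],s['opening'],'q7',s['qpos'][6],s['effort'][6])
E
python3 st.py
```

```text
15.2 yaw 68.70871234323806 [0.5078 0.1187 0.1445] [-2.8528  0.0736  1.7308] [0.1389 0.8624 0.0617] 0.2508652955899801 q7 -47.15432116094625 0.12290137354284525
```

>>> step_arm(targets=[[[-1,-0.0004,-0.001,0,0.0017],[-1,0,0,0,0.0017],[-1,0,0,0,0.0017],[-1,0,0,0,0.0017],[-1,0,0,0,0.0017],[-1,0,0,0,0.0017],[-1,0,0,0,0],[-1,0,0,0,0]]])

```text
time: 16.2
tcp_pos: [0.5076, 0.1187, 0.1446]
tool_rot: [[0.421, 0.907, 0.0], [0.907, -0.421, 0.0], [0.0, 0.0, -1.0]]
wrist_force: [-1.3, -0.5, 1.6]
opening: 0.255
grasp_force: 40.5
```

```bash
python3 st.py
```

```text
16.2 yaw 65.08237071507011 [0.5076 0.1187 0.1446] [-1.2888 -0.4576  1.6419] [0.0782 0.1555 0.1224] 0.25451843861492723 q7 -50.6437909026977 -0.05868347128853202
```

>>> step_arm(targets=[[[-1,0,0,0,0.0015],[-1,0,0,0,0.0015],[-1,0,0,0,0],[-1,0,0,0,0],[-1,0,0,0,0],[-1,0,0,0,0],[-1,0,0,0,0],[-1,0,0,0,0]]])

```text
time: 17.2
tcp_pos: [0.5075, 0.1187, 0.1446]
tool_rot: [[0.438, 0.899, 0.0], [0.899, -0.438, 0.0], [0.0, 0.0, -1.0]]
wrist_force: [1.2, 0.9, 2.7]
opening: 0.251
grasp_force: 40.5
```

```bash
for i in 1 2 3; do python3 st.py;done
```

```text
17.2 yaw 64.00008951418731 [0.5075 0.1187 0.1446] [1.2359 0.9221 2.6545] [ 0.0419 -0.1013  0.032 ] 0.2508014085053857 q7 -51.69623800876003 -0.048998905112966895
17.2 yaw 64.00008951418731 [0.5075 0.1187 0.1446] [1.2359 0.9221 2.6545] [ 0.0419 -0.1013  0.032 ] 0.2508014085053857 q7 -51.69623800876003 -0.048998905112966895
17.2 yaw 64.00008951418731 [0.5075 0.1187 0.1446] [1.2359 0.9221 2.6545] [ 0.0419 -0.1013  0.032 ] 0.2508014085053857 q7 -51.69623800876003 -0.048998905112966895
```

```bash
cat > av.py <<'E'
from h import *
a=[]
for i in range(8):
    s=arm.get_state(); a.append(np.r_[s['wrist_force'],s['wrist_torque'],s['effort'][6]]); optics.read_camera('wrist')
R=s['tool_rot']; print(s['time'],'yaw',np.degrees(np.arctan2(R[1,0],R[0,0])),s['tcp_pos'],np.mean(a,0),'sd',np.std(a,0)[5])
E
python3 av.py
```

```text
17.55 yaw 63.997572143008504 [0.5075 0.1187 0.1446] [ 0.6329 -0.0194  2.6128  0.0142 -0.0973  0.0495 -0.0491] sd 0.03402148992931362
```

>>> step_arm(targets=[[[-1,0,0,0,0.0015],[-1,0,0,0,0.0015],[-1,0,0,0,0.0015],[-1,0,0,0,0.0015],[-1,0,0,0,0],[-1,0,0,0,0],[-1,0,0,0,0],[-1,0,0,0,0]]])

```text
time: 18.6
tcp_pos: [0.5075, 0.1187, 0.1446]
tool_rot: [[0.472, 0.882, 0.0], [0.882, -0.472, 0.0], [0.0, 0.0, -1.0]]
wrist_force: [0.7, -0.7, 2.1]
opening: 0.252
grasp_force: 40.5
```

```bash
python3 av.py
```

```text
18.95 yaw 61.83704605081858 [0.5074 0.1186 0.1445] [ 0.6021 -0.3441  2.6762 -0.0343 -0.2099  0.0511 -0.0489] sd 0.03735101304581686
```

>>> step_arm(targets=[[[-1,0,0,0,0.0015],[-1,0,0,0,0.0015],[-1,0,0,0,0.0015],[-1,0,0,0,0.0015],[-1,0,0,0,0],[-1,0,0,0,0],[-1,0,0,0,0],[-1,0,0,0,0]]])

```text
time: 20.0
tcp_pos: [0.5074, 0.1187, 0.1445]
tool_rot: [[0.505, 0.863, 0.0], [0.863, -0.505, 0.0], [0.0, -0.0, -1.0]]
wrist_force: [0.6, -0.4, 2.6]
opening: 0.252
grasp_force: 40.5
```

```bash
python3 av.py
```

```text
20.35 yaw 59.67771900772403 [0.5074 0.1187 0.1445] [ 0.8224  0.205   2.573  -0.0613 -0.2386  0.0451 -0.0489] sd 0.020143372880957668
```

>>> step_arm(targets=[[[-1,0,0,0,0.0015],[-1,0,0,0,0.0015],[-1,0,0,0,0.0015],[-1,0,0,0,0.0015],[-1,0,0,0,0.0015],[-1,0,0,0,0],[-1,0,0,0,0],[-1,0,0,0,0]]])

```text
time: 21.4
tcp_pos: [0.5075, 0.1187, 0.1445]
tool_rot: [[0.545, 0.838, 0.0], [0.838, -0.545, 0.0], [0.0, -0.0, -1.0]]
wrist_force: [1.8, 0.1, 2.4]
opening: 0.253
grasp_force: 40.5
```

```bash
python3 av.py
```

```text
21.75 yaw 56.975285371096575 [0.5074 0.1186 0.1446] [ 1.0742 -0.3784  2.3238 -0.1145 -0.2441  0.0443 -0.0487] sd 0.03227423910321706
```

>>> step_arm(targets=[[[-1,0,0,0,0.0015],[-1,0,0,0,0.0015],[-1,0,0,0,0.0015],[-1,0,0,0,0.0015],[-1,0,0,0,0.0015],[-1,0,0,0,0],[-1,0,0,0,0],[-1,0,0,0,0]]])

```text
time: 22.8
tcp_pos: [0.5074, 0.1187, 0.1445]
tool_rot: [[0.584, 0.812, -0.0], [0.812, -0.584, 0.0], [-0.0, -0.0, -1.0]]
wrist_force: [0.8, 0.5, 2.3]
opening: 0.252
grasp_force: 40.5
```

```bash
python3 av.py
```

```text
23.15 yaw 54.27773561202844 [0.5074 0.1187 0.1445] [ 1.2352 -0.441   2.4134 -0.1382 -0.247   0.0538 -0.0631] sd 0.03193090937788546
```

>>> step_arm(targets=[[[-1,0,0,0,0.0015],[-1,0,0,0,0.0015],[-1,0,0,0,0],[-1,0,0,0,0],[-1,0,0,0,0],[-1,0,0,0,0],[-1,0,0,0,0],[-1,0,0,0,0]]])

```text
time: 24.2
tcp_pos: [0.5074, 0.1187, 0.1445]
tool_rot: [[0.599, 0.801, -0.0], [0.801, -0.599, 0.0], [0.0, -0.0, -1.0]]
wrist_force: [0.9, 0.2, 2.3]
opening: 0.255
grasp_force: 40.5
```

```bash
python3 av.py
```

```text
24.55 yaw 53.19498671470721 [0.5074 0.1186 0.1445] [ 0.8044 -0.5189  2.5329 -0.1542 -0.2577  0.0734 -0.0752] sd 0.014309301134960116
```

>>> step_arm(targets=[[[-1,0,0,0,0.0015],[-1,0,0,0,0.0015],[-1,0,0,0,0.0015],[-1,0,0,0,0],[-1,0,0,0,0],[-1,0,0,0,0],[-1,0,0,0,0],[-1,0,0,0,0]]])

```text
time: 25.6
tcp_pos: [0.5074, 0.1187, 0.1445]
tool_rot: [[0.621, 0.783, 0.0], [0.783, -0.621, 0.0], [0.0, -0.0, -1.0]]
wrist_force: [0.2, -1.3, 1.7]
opening: 0.251
grasp_force: 40.5
```

```bash
python3 av.py
```

```text
25.95 yaw 51.57483073638592 [0.5074 0.1187 0.1445] [ 0.6447 -0.7277  2.3759 -0.1914 -0.2514  0.1016 -0.0932] sd 0.042442863738612086
```

>>> step_arm(targets=[[[-1,0,0,0,-0.01],[-1,0,0,-0.01,0],[-1,0,0,-0.03,0],[-1,0,0,-0.05,0],[-1,0,0,-0.06,0],[-1,0,0,-0.04,0],[-1,-0.095,0,0,0],[-1,-0.095,0,0,0]]])

```text
time: 27.0
tcp_pos: [0.4634, 0.0559, 0.2209]
tool_rot: [[0.571, 0.821, -0.0], [0.821, -0.571, 0.0], [0.0, -0.0, -1.0]]
wrist_force: [0.8, 0.3, -0.4]
opening: 0.25
grasp_force: 40.2
```

>>> step_arm(targets=[[[-1,0,0,0,0],[-1,0,0,0,0],[-1,0,0,0,0],[-1,0,0,0,0],[-1,0,0,0,0],[-1,0,0,0,0],[-1,0,0,0,0],[-1,0,0,0,0]]])

```text
time: 28.0
tcp_pos: [0.464, 0.0563, 0.2205]
tool_rot: [[0.571, 0.821, -0.0], [0.821, -0.571, 0.0], [0.0, -0.0, -1.0]]
wrist_force: [-0.4, -0.6, -1.0]
opening: 0.249
grasp_force: 40.1
```

```bash
python3 st.py; python3 - <<'E'
from h import *
snap('wrist','w3'); z=load('w3'); C=np.array([.5066,.1179])
Q=np.array([dep('w3',u,v) for v in range(100,140) for u in range(295,335) if z['d'][v,u]>0])
r=np.hypot(*(Q[:,:2]-C).T); h=Q[(r<.0058)&(Q[:,2]<.062)]; print(len(h),np.percentile(h[:,2],[5,25,50,75,95]))
t=(np.percentile(h[:,2],5)+np.percentile(h[:,2],95))/2; S=h[h[:,2]<t][:,:2]
w,V=np.linalg.eigh(np.cov(S.T)); d=V[:,1]; print(len(S),S.mean(0),np.sqrt(w),'slot yaw',(np.degrees(np.arctan2(d[1],d[0]))+90)%180-90)
# driver axis vs TCP
s=arm.get_state();T=s['tcp_pos'][:2];R=s['tool_rot'][:2,:2]
for v in range(236,270,4):
    row=[(u,*((dep('w3',u,v)[:2]-T)@R),dep('w3',u,v)[2]) for u in range(295,336) if .05<z['d'][v,u]<.28]
    if row: q=np.array(row); print(v,q[0,0],q[-1,0],q[len(q)//2])
go([.4525,-.1727,.22])
E
```

```text
28.0 yaw 55.17619358302294 [0.464  0.0563 0.2205] [-0.4107 -0.6319 -1.0161] [0.0379 0.0247 0.0294] 0.2485256627684454 q7 -46.550119356722135 -0.0005698119275621139
175 [0.0519 0.0527 0.0569 0.0578 0.0589]
76 [0.5066 0.1177] [0.0013 0.0033] slot yaw -18.346054414976948
240 307.0 321.0 [314.       0.0032  -0.0004   0.1385]
244 307.0 321.0 [314.       0.0036  -0.0004   0.1478]
248 307.0 321.0 [314.       0.0035  -0.0004   0.1547]
252 306.0 322.0 [314.       0.0038  -0.0004   0.1627]
256 306.0 322.0 [314.       0.0041  -0.0004   0.17  ]
260 306.0 322.0 [314.       0.0134  -0.0004   0.2004]
264 298.0 330.0 [314.       0.0132  -0.0004   0.2047]
268 295.0 335.0 [315.       0.011    0.0001   0.2043]
tcp [0.464  0.0563 0.2205] toolx yaw 55.1750499878321 q [ 28.8165   0.012  -40.5409 107.4016   0.0075  72.5895 -46.5516] shift mm [-194.5359  121.2849    0.5322] norm [-0.4863  0.3032  0.0013]
```

>>> step_arm(targets=[[[-1,-0.081,0.051,0,0],[-1,-0.081,0.051,0,0],[-1,-0.081,0.051,0,0],[-1,-0.081,0.051,0,0],[-1,-0.081,0.051,0,0],[-1,-0.08,0.05,0,0],[-1,0,0,0,0],[-1,0,0,0,0]]])

```text
time: 29.05
tcp_pos: [0.4535, -0.172, 0.2205]
tool_rot: [[0.571, 0.821, -0.0], [0.821, -0.571, 0.001], [0.0, -0.0, -1.0]]
wrist_force: [0.5, 0.3, -1.7]
opening: 0.256
grasp_force: 40.1
```

>>> step_arm(targets=[[[-1,0,0,0.03,0],[-1,0,0,0.03,0],[-1,0,0,0.03,0],[-1,0,0,0.03,0],[-1,0,0,0.03,0],[-1,0,0,0.03,0],[-1,0,0,0,0],[-1,0,0,0,0]]])

```text
time: 30.05
tcp_pos: [0.4536, -0.1727, 0.1488]
tool_rot: [[0.571, 0.821, 0.0], [0.821, -0.571, -0.0], [0.0, 0.0, -1.0]]
wrist_force: [0.4, 0.2, -0.4]
opening: 0.252
grasp_force: 40.1
```

```bash
python3 st.py; python3 - <<'E'
from h import *
go([.4533,-.1724,.0995])
E
```

```text
30.05 yaw 55.17593203165082 [ 0.4536 -0.1727  0.1488] [ 0.3926  0.1649 -0.3525] [ 0.0097 -0.0348 -0.1041] 0.25193247579027384 q7 -21.40734896918412 -0.005796011391794309
tcp [ 0.4536 -0.1727  0.1488] toolx yaw 55.17593203165082 q [ 41.4834   5.2843 -27.0047 111.159    2.6608  64.1348 -21.4073] shift mm [ 0.0678 -0.4484 49.2782] norm [ 0.0002 -0.0011  0.1232]
```

Tip is at 55 mm, inside the tube with no side force. Now I go down onto the rim and release.

>>> step_arm(targets=[[[-1,0,0,0.03,0],[-1,0,0,0.03,0],[-1,0,0,0.03,0],[-1,0,0,0.02,0],[-1,0,0,0.013,0],[-1,0,0,0,0],[-1,0,0,0,0],[-1,0,0,0,0]]])

```text
time: 31.05
tcp_pos: [0.4536, -0.1727, 0.0997]
tool_rot: [[0.571, 0.821, 0.001], [0.821, -0.571, -0.0], [0.0, 0.001, -1.0]]
wrist_force: [-0.2, -0.2, -1.2]
opening: 0.251
grasp_force: 40.1
```

```bash
python3 st.py
```

```text
31.05 yaw 55.17488818672059 [ 0.4536 -0.1727  0.0997] [-0.2003 -0.2411 -1.2349] [-0.0398  0.0042  0.0028] 0.25083132885514625 q7 -23.06933415328863 0.0005750564560003113
```

>>> step_arm(targets=[[[-1,0,0,0.0035,0],[-1,0,0,0,0],[0.3,0,0,0,0],[0.3,0,0,0,0],[0.3,0,0,0,0],[0.3,0,0,0,0],[0.3,0,0,0,0],[0.3,0,0,0,0]]])

```text
time: 32.05
tcp_pos: [0.4534, -0.1727, 0.0979]
tool_rot: [[0.571, 0.821, -0.0], [0.821, -0.571, 0.0], [0.0, -0.0, -1.0]]
wrist_force: [-0.3, 0.8, 0.7]
opening: 0.644
grasp_force: 0.0
```

>>> step_arm(targets=[[[0.3,0,0,-0.03,0],[0.3,0,0,-0.07,0],[0.3,0,0,-0.1,0],[0.3,0,0,-0.1,0],[0.3,0,0,-0.1,0],[0.3,0,0,-0.1,0],[0.3,0,0,0,0],[0.3,0,0,0,0]]])

```text
time: 33.05
tcp_pos: [0.4532, -0.1725, 0.2979]
tool_rot: [[0.571, 0.821, -0.0], [0.821, -0.571, -0.0], [-0.0, 0.0, -1.0]]
wrist_force: [0.3, 0.7, -0.7]
opening: 0.644
grasp_force: 0.0
```

```bash
python3 st.py; python3 - <<'E'
from h import *
snap('wrist','w4'); snap('top','t4'); snap('side','s4')
a=load('w4')['p'];b=load('t4')['p'];c=load('s4')['p']
u,v=proj('w4',[.4525,-.173,.1]).astype(int); print(u,v)
out=np.zeros((600,800,3),np.uint8)
out[:300,:400]=cv2.resize(a,(400,300)); out[:300,400:]=cv2.resize(b,(400,300)); out[300:,:400]=cv2.resize(c,(400,300))
out[300:,400:]=cv2.resize(c[225:375,150:350],(400,300))
cv2.imwrite('pics/f4.png',out[:,:,::-1])
E
```

```text
33.05 yaw 55.18071604719749 [ 0.4532 -0.1725  0.2979] [ 0.3151  0.6627 -0.7057] [-0.0313  0.0093  0.0293] 0.6437233751601766 q7 -18.693120846375535 0.008827793353702873
314 205
```

View pics/f4.png

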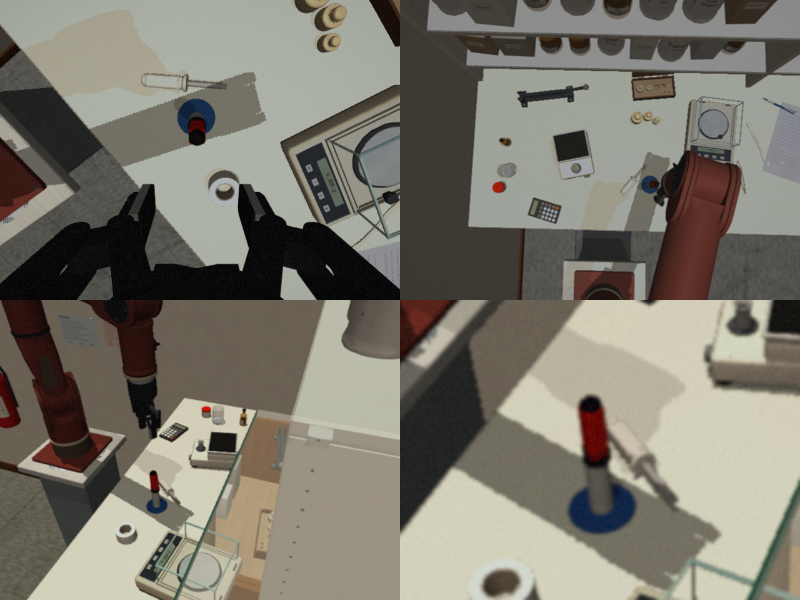

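The driver stands upright in its stand with the collar on the rim, wrist picture (197,130), and the gripper is open well above it. The other listed things have not moved. The white look-alike is lying on the worktop, as it was in my first close look.

```bash
python3 -c "
from station import arm
print(arm.hand_in())"
```

```text
the job is handed in; nothing more can be done
None
```

The job is handed in, with no verdict shown: the lock screw is at its stop (slot turned about 52°, torque about 0.1 N m) and the driver is back upright in its stand, released; the white look-alike, upright in the first pictures, was already lying down at my first close look, before I had gripped anything, and I don't know why.

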